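# Fill the canister caddy

### The arm

A 7-joint arm with a two-finger parallel gripper is mounted at the origin on the work surface. World frame = base frame: x ahead of the robot, y to its left, z up, the work surface at z = 0. Lengths are in m, angles in rad, forces in N, time in s.
With the tool pointing down it reaches from about 0.4 to 0.85 m from the base axis. Payload 10.4 kg.
Tool frame: the origin (TCP) lies midway between the tips of the shut fingers; the grasp point (between the pads) lies 19 mm behind it; z points along the fingers, y is the line along which they close (so a half turn about z gives the same grasp; the last joint's range is limited). The gripper opens to 85 mm and grips with 20 to 120 N. Pads are 22 mm wide; open, the fingers measure 114 mm over their backs; the gripper's body (76 mm by 85 mm) begins 54 mm behind the grasp point. The pads swing forward as they close: fully open they stand 13 mm farther back than shut.
Start: joints at [-0.023, 0.332, -0.065, 1.46, 0.022, 1.35, -0.088], TCP at [0.625, 0, 0.231] pointing down, gripper open.
Joint ranges: [-2.6, 2.6], [-0.5, 2.12], [-1.47, 1.34], [0.16, 2.42], [-1.27, 4.41], [0.06, 2.06], [-2.6, 2.6]. Speed limits (rad/s): [2.22, 2.22, 2.79, 2.79, 3.14, 3.14, 3.14].

### API

Orientations are given as a unit quaternion [x, y, z, w].
In Python, from rig import * gives the robot as it stands.
- The arm moves only by the tool play_rows, never from a script. Its arguments are lists of equal length, an entry for each row: "travel": the shift along the tool's x, y, z in mm, a list of three; "turn": the turn, a rotation vector about the tool's x, y, z in rad, a list of three; "fingers": the opening, from -1 (shut) to 1 (fully open). In form: {"travel": [[dx, dy, dz], ...], "turn": [[rx, ry, rz], ...], "fingers": [fingers, ...]}. A call has 1 to 5 rows; each row shifts and turns the commanded pose from where the row before left it, along the tool's axes as they then stand; what a row does not reach is not made up. A row lasts 1/12 s, in which the tool goes at most 41.7 mm and 7.16 degrees, less where a joint would pass 70% of its speed; a pose out of reach is approached as far as the arm can. A call with a gripper value outside its range is refused whole. The fingers move at their own pace and stop on an object; "newtons" is the grip in N (left out, the last holds). Time passes only in rows, so rows that do not move let the fingers close. It gives the time, the measured TCP pose, the force, the opening and the grip force at its end, in the units of the state.
- get_state(): the state, without advancing time (a new reading comes with each control period).
- read_camera(name): name is "scene" or "side" or "wrist"; returns a dict with "pixels" (480x640x3 uint8, blue, green, red), "range_z" (480x640 float32, m along the optical axis (not along the pixel's ray), 0 where there is no reading), "intrinsics" (3x3 intrinsics, pixels), "R" (3x3) and "t" (3): a world point X has camera coordinates R X + t. Camera axes: x right, y down, z forward; pixel columns grow to the right and rows downward; lengths in m; the calibration is good to about 2 mm. The wrist camera is an equidistant fisheye: a pixel r from the principal point sees the ray r / f radians off the axis. A picture is of the moment at which its call begins.
- finish_job(): hands the job in; it is judged then, once.
Trained networks look in a picture, given as the dict that the camera call returned (one of the last four; its "shot" number tells which), for a name from the list of things; names that differ only in an ending like _2 or _b are one class to them, and where a whole thing is asked for, a point or a joint stands for the part that bears it (a point fixed in the world has none). Each returns a list of dicts, best first, with "score" (0 to 1); they miss things now and then, are a little off and sometimes report something else, mostly with a low value. They report only what shows in the picture. A call takes as long as a camera call. They do not tell look-alikes from the thing itself.
- find_in(picture, label): "centre" ([column, row] in pixels, amid what is visible of it).
- cut_out(picture, label): "pixels" (480x640 bool, what is visible of it) and "centre" ([column, row] in pixels, amid what is visible of it).
- pinpoint(picture, label): "centre" ([column, row] in pixels: a listed point, or the origin of a listed thing).
The state is a dict: "clock": time; "joint_pos": joint angles; "joint_velocities": joint speeds; "tau": joint torques, N m; "eef_pos": TCP position; "ee_rot": TCP orientation; "ft_force": force on the tool from outside, world axes, zero at the start; "wrist_torque": the same for the moment, N m; "gripper_width": finger opening in m; "gripper_force": force on a finger pad.
Only numpy, scipy, OpenCV 4.12 (cv2) and the standard library are available. Lean on these libraries where they do the work, as an engineer would, in place of code of your own. Each camera call takes 0.05 s, during which the arm holds its last target. There are 200 camera calls.

### The job

Put the three round canisters away in the caddy, each standing upright inside the black holder of its own size: small in small, medium in medium, large in large. The square canisters belong elsewhere: leave them standing where they are.

Things in the scene. Friction and masses are not known exactly. Their poses are not given: they have to be found in the camera images.
- caddy: Low open wooden tray, 112 mm (its x) by 312 mm (its y) and 26 mm high, with a 5 mm floor and 5 mm walls, fixed to the worktop; a steel loop handle at each end (18 mm high) makes it 358 mm long over all. Origin: centre of its underside, on the worktop. z up. Three round black holders stand in it in a row along its y, 100 mm apart; which holder is where in the row changes.
- holder_small: The small holder: black upright ring fixed on the caddy's floor, inside diameter 52 mm, outside 60 mm, 20 mm high; open inside down to the caddy's floor. Origin: centre of its underside, on the caddy's floor (5 mm above the worktop); its rim is 25 mm above the worktop. z up. It takes round_small.
- holder_medium: The medium holder: black upright ring fixed on the caddy's floor, inside diameter 66 mm, outside 74 mm, 20 mm high; open inside down to the caddy's floor. Origin: centre of its underside, on the caddy's floor (5 mm above the worktop); its rim is 25 mm above the worktop. z up. It takes round_medium.
- holder_large: The large holder: black upright ring fixed on the caddy's floor, inside diameter 80 mm, outside 88 mm, 20 mm high; open inside down to the caddy's floor. Origin: centre of its underside, on the caddy's floor (5 mm above the worktop); its rim is 25 mm above the worktop. z up. It takes round_large.
- round_small: The small round canister, loose, standing upright: steel cylinder with a flush flat wooden lid that does not come off, diameter 36 mm all the way up, 70 mm high with lid, up to 0.4 kg. Origin: centre of its underside. z up, along its axis.
- round_medium: The medium round canister, loose, standing upright: steel cylinder with a flush flat wooden lid that does not come off, diameter 50 mm all the way up, 85 mm high with lid, up to 0.4 kg. Origin: centre of its underside. z up, along its axis.
- round_large: The large round canister, loose, standing upright: steel cylinder with a flush flat wooden lid that does not come off, diameter 64 mm all the way up, 100 mm high with lid, up to 0.4 kg. Origin: centre of its underside. z up, along its axis.
- square_small: Look-alike to leave alone: small canister of square section, loose, standing upright: same steel and wooden lid, 32 mm by 32 mm and 70 mm high. Origin: centre of its underside. z up, x and y square to its sides.
- square_medium: Look-alike to leave alone: medium canister of square section, loose, standing upright: same steel and wooden lid, 46 mm by 46 mm and 85 mm high. Origin: centre of its underside. z up, x and y square to its sides.
- square_large: Look-alike to leave alone: large canister of square section, loose, standing upright: same steel and wooden lid, 60 mm by 60 mm and 100 mm high. Origin: centre of its underside. z up, x and y square to its sides.
Mind the look-alikes: they are no part of the job. Leave any turquoise look-alike of the round_medium alone.

How it is judged:
By the outcome, as a careful person would: the job done as asked, in the order asked, and still so for the second after the job is handed in, with the robot touching nothing.
It also fails if it takes over 93 s, if anything falls off the work surface, if the arm or the gripper's body presses on something with over 40 N, if the wrist force passes 120 N, or if a joint passes its speed limit or range.

## Working session

There is one attempt and no reset: what is moved stays moved. The work goes in short steps, Python scripts to look and compute and a tool call to move; the robot and the scene stay as the last step left them, time stands still between calls to the robot, and variables do not carry over. Pictures are saved under pics/ and viewed, at most 14 in all, crops included, and the job is handed in when it is done.

Besides the shell and the picture viewer there is one more tool, called after "Request:" by a JSON object that holds its "fn" and its "kwargs", one argument or row to a line. play_rows: Moves the arm, as the interface text tells. Its arguments: {"type":"object","properties":{"travel":{"type":"array"},"turn":{"type":"array"},"fingers":{"type":"array"},"newtons":{"type":"number"}},"required":["travel","turn","fingers"]}

```bash
mkdir -p pics; ls; python3 - <<'E'
from rig import *
import cv2
s=get_state(); print(s['clock'],s['eef_pos'],s['ee_rot'],s['gripper_width'])
for n in ('scene','side'):
    p=read_camera(n); cv2.imwrite(f'pics/{n}0.png',p['pixels'])
    print(n,p['intrinsics'].tolist(),p['R'].round(3).tolist(),p['t'])
    for l in ('round_small','round_medium','round_large','square_small','square_medium','square_large','holder_small','holder_medium','holder_large','caddy'):
        print(l,[(round(d['score'],2),[round(float(c)) for c in d['centre']]) for d in find_in(p,l)])
E
```

```text
pics
0.0 [6.24630683e-01 1.16692017e-05 2.30515858e-01] [ 7.07089210e-01  7.07123993e-01 -5.29368406e-04 -4.76473767e-04] 0.08535514325459491
scene [[543.7026314472403, 0.0, 315.51978851809946], [0.0, 543.7026314472403, 243.97906615234987], [0.0, 0.0, 1.0]] [[-0.309, 0.951, -0.014], [0.515, 0.155, -0.843], [-0.8, -0.268, -0.537]] [ 0.13242767 -0.23317149  1.52211432]
round_small [(0.66, [308, 233])]
round_medium [(0.88, [390, 230]), (0.85, [409, 210])]
round_large [(0.98, [242, 212])]
square_small [(0.85, [141, 216]), (0.37, [490, 274])]
square_medium []
square_large [(0.84, [458, 226]), (0.31, [210, 280])]
holder_small [(0.89, [265, 287])]
holder_medium [(0.75, [212, 279])]
holder_large [(0.69, [318, 284])]
caddy [(0.64, [264, 292])]
side [[469.409769008283, 0.0, 318.03663297627116], [0.0, 469.409769008283, 240.32036587590494], [0.0, 0.0, 1.0]] [[-0.989, -0.145, -0.02], [-0.081, 0.656, -0.75], [0.122, -0.741, -0.661]] [0.50149901 0.06900339 0.90923515]
round_small [(0.61, [336, 241])]
round_medium [(0.89, [360, 268]), (0.77, [399, 318]), (0.71, [348, 302])]
round_large [(0.92, [354, 190])]
square_small []
square_medium [(0.66, [268, 401])]
square_large [(0.58, [370, 373])]
holder_small [(0.74, [252, 230])]
holder_medium [(0.97, [251, 199])]
holder_large [(0.64, [246, 258])]
caddy [(0.95, [250, 248]), (0.47, [354, 190])]
```

View pics/scene0.png

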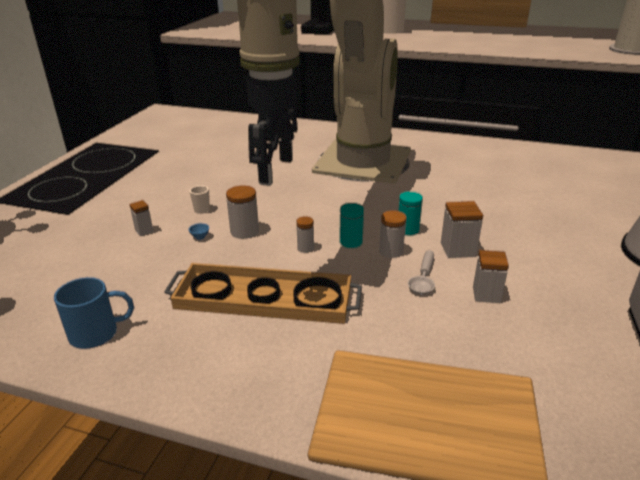

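View pics/side0.png

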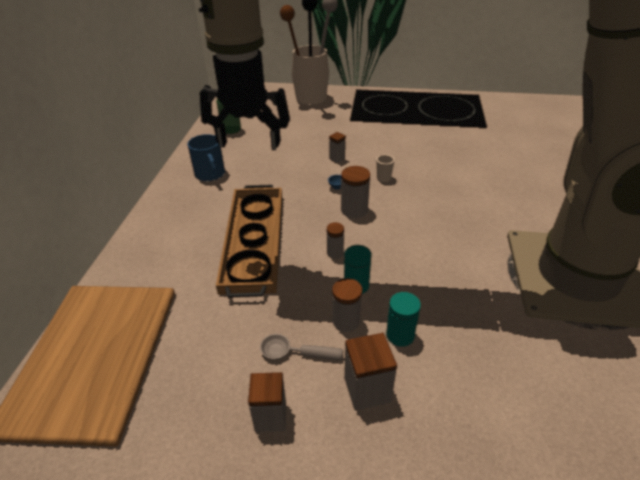

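The scene picture shows round_large at (242,212), round_small at (305,233) and the wooden-lidded round_medium at (393,232). The two turquoise cylinders, at (352,225) and (410,213), are look-alikes. The caddy's holders, left to right, are medium (212,284), small (264,290) and large (318,292). In the side view round_medium is at (347,305) and the turquoise ones are at (358,268) and (403,318).

```bash
cat > h.py <<'E'
from rig import *
import cv2, numpy as np
def cloud(p):
    K=p['intrinsics'];z=p['range_z'];v,u=np.mgrid[:480,:640]
    c=np.stack([(u-K[0,2])/K[0,0]*z,(v-K[1,2])/K[1,1]*z,z],-1)
    w=(c-p['t'])@p['R']; w[z==0]=np.nan
    return w
def circ(q):
    (x,y),r=cv2.minEnclosingCircle((q[:,:2]*1000).astype(np.float32)); return x,y,2*r
def fit(q):
    A=np.c_[2*q[:,:2],np.ones(len(q))]; s=np.linalg.lstsq(A,(q[:,:2]**2).sum(1),rcond=None)[0]
    return s[0]*1000,s[1]*1000,2000*np.sqrt(s[2]+s[0]**2+s[1]**2)
E
python3 - <<'E'
from h import *
C={n:read_camera(n) for n in ('scene','side')}
H={'round_small':.07,'round_medium':.085,'round_large':.1,'square_small':.07,'square_medium':.085,'square_large':.1,'holder_small':.025,'holder_medium':.025,'holder_large':.025,'caddy':.026}
for n,p in C.items():
    w=cloud(p)
    for l in H:
        for d in cut_out(p,l)[:3]:
            q=w[d['pixels']]; q=q[~np.isnan(q[:,0])]
            if len(q)<10: continue
            t=q[abs(q[:,2]-H[l])<.008]
            print(n,l,round(d['score'],2),np.round(d['centre']),'zmax %.3f'%np.percentile(q[:,2],98),'bgr',np.median(p['pixels'][d['pixels']],0),len(t),np.round(circ(t),0) if len(t)>5 else '', np.round(fit(t),0) if len(t)>5 else '')
            if l=='caddy': print(cv2.minAreaRect((t[:,:2]*1000).astype(np.float32)))
E
```

```text
scene round_small 0.57 [306. 233.] zmax 0.072 bgr [66. 80. 98.] 180 [476.  -7.  37.] [476.  -6.  27.]
scene round_medium 0.94 [391. 230.] zmax 0.087 bgr [61. 72. 83.] 310 [435. 167.  52.] [437. 167.  37.]
scene round_medium 0.82 [348. 223.] zmax 0.087 bgr [54. 62.  1.] 301 [424.  76.  54.] [426.  78.  38.]
scene round_medium 0.59 [411. 207.] zmax 0.087 bgr [67. 77.  0.] 257 [339. 185.  54.] [342. 185.  37.]
scene round_large 0.64 [245. 214.] zmax 0.103 bgr [63. 80. 95.] 405 [ 449. -160.   68.] [ 453. -158.   47.]
scene round_large 0.54 [319. 283.] zmax 0.028 bgr [17. 21. 26.] 0  
scene square_small 0.87 [141. 216.] zmax 0.073 bgr [62. 70. 80.] 165 [ 515. -372.   42.] [ 515. -373.   28.]
scene square_small 0.65 [306. 232.] zmax 0.072 bgr [66. 80. 98.] 184 [476.  -7.  37.] [477.  -7.  27.]
scene square_medium 0.7 [490. 274.] zmax 0.087 bgr [72. 81. 94.] 488 [528. 362.  62.] [530. 362.  40.]
scene square_large 0.95 [463. 228.] zmax 0.102 bgr [70. 78. 91.] 547 [389. 299.  79.] [391. 298.  51.]
scene square_large 0.73 [306. 232.] zmax 0.072 bgr [66. 80. 97.] 0  
scene holder_small 0.97 [2
[... 1442 characters left out ...]
82 [268. 400.] zmax 0.086 bgr [31. 45. 62.] 1049 [524. 364.  63.] [525. 366.  38.]
side square_large 0.85 [372. 372.] zmax 0.101 bgr [35.  46.  58.5] 1568 [384. 301.  80.] [385. 302.  49.]
side holder_small 0.67 [257. 228.] zmax 0.025 bgr [ 6.  9. 11.] 188 [650. -26.  61.] [650. -26.  56.]
side holder_medium 0.61 [255. 210.] zmax 0.026 bgr [ 7.  9. 13.] 210 [ 667. -124.   76.] [ 666. -124.   69.]
side holder_medium 0.33 [334. 241.] zmax 0.070 bgr [37. 44. 52.] 102 [471.  -3.  35.] [472.  -6.  34.]
side caddy 0.66 [247. 253.] zmax 0.027 bgr [40. 66. 97.] 1345 [651. -25. 361.] [647. -18. 268.]
((650.3165893554688, -25.91754150390625), (112.47103881835938, 358.9648132324219), 9.579283714294434)
```

```bash
cat > go.py <<'E'
from h import *
import sys
from scipy.spatial.transform import Rotation as R
s=get_state(); g=np.array([float(a) for a in sys.argv[1:4]])
Rm=R.from_quat(s['ee_rot'])
yaw=np.degrees(np.arctan2(*Rm.as_matrix()[[1,0],[1,1]]))
T=R.from_euler('z',9.5,degrees=True)*R.from_quat([.70710678,.70710678,0,0])
print('t',s['clock'],'pos',np.round(s['eef_pos']*1000,1),'yaw %.1f'%yaw,'w %.4f f %.1f'%(s['gripper_width'],s['gripper_force']),'ft',np.round(s['ft_force'],1))
print('tool delta after turning',np.round(T.inv().apply(g-s['eef_pos']*1000),1),'turn',np.round((Rm.inv()*T).as_rotvec(),4))
E
python3 go.py 474 -5.5 160
python3 - <<'E'
from h import *
p=read_camera('scene'); cv2.imwrite('pics/crop.png',cv2.resize(p['pixels'][160:320,200:440],None,fx=3,fy=3,interpolation=cv2.INTER_CUBIC))
E
```

```text
t 2.2 pos [625.    0.  231.3] yaw 0.0 w 0.0851 f 0.0 ft [-0.7 -0.3 -0. ]
tool delta after turning [  19.5 -149.9   71.3] turn [ 1.000e-04  0.000e+00 -1.657e-01]
```

View pics/crop.png

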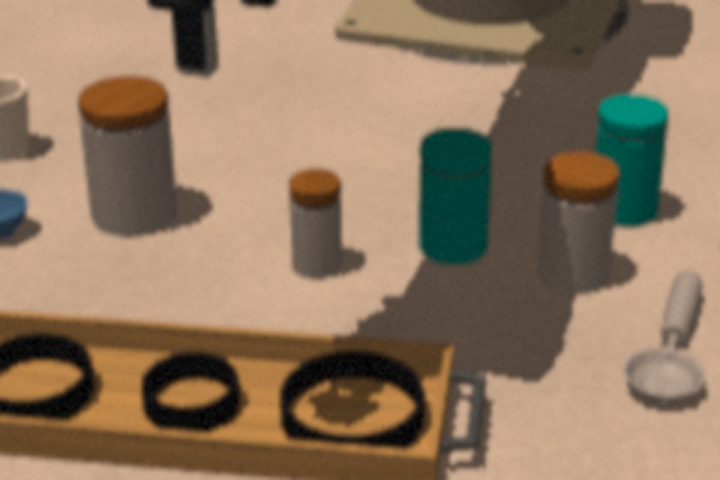

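The enlarged crop confirms three round_medium candidates: turquoise (352,225), turquoise (410,213), and plain steel with a wooden lid (393,232). The wooden-lidded one fits the description. round_small comes first.

Request:
{"fn": "play_rows", "kwargs": {
  "travel": [
    [0,0,35],
    [0,0,36],
    [6.5,-37,0],
    [6.5,-38,0],
    [6.5,-38,0]
  ],
  "turn": [
    [0,0,-0.083],
    [0,0,-0.083],
    [0,0,0],
    [0,0,0],
    [0,0,0]
  ],
  "fingers": [1,1,1,1,1],
  "newtons": 40
}}

```text
clock: 2.67
eef_pos: [0.5084, 0.0005, 0.1582]
ee_rot: [0.646, 0.763, -0.001, -0.001]
ft_force: [0.7, 0.3, 1.6]
gripper_width: 0.0854
gripper_force: 0.0
```

Request:
{"fn": "play_rows", "kwargs": {
  "travel": [
    [0,-37,0],
    [0,0,0],
    [0,0,0],
    [0,0,0]
  ],
  "turn": [
    [0,0,0],
    [0,0,0],
    [0,0,0],
    [0,0,0]
  ],
  "fingers": [1,1,1,1]
}}

```text
clock: 3.0
eef_pos: [0.4746, -0.0055, 0.161]
ee_rot: [0.646, 0.763, 0.001, 0.001]
ft_force: [-0.1, -0.8, -0.7]
gripper_width: 0.0855
gripper_force: 0.0
```

```bash
python3 go.py 474 -5.5 40
```

```text
t 3.0 pos [474.6  -5.5 161. ] yaw 9.5 w 0.0855 f 0.0 ft [-0.1 -0.8 -0.7]
tool delta after turning [ 1.00e-01 -6.00e-01  1.21e+02] turn [0.0018 0.0002 0.0001]
```

Accurate. I descend and grip.

Request:
{"fn": "play_rows", "kwargs": {
  "travel": [
    [0,0,35],
    [0,0,35],
    [0,0,30],
    [0,0,20],
    [0,0,0]
  ],
  "turn": [
    [0,0,0],
    [0,0,0],
    [0,0,0],
    [0,0,0],
    [0,0,0]
  ],
  "fingers": [1,1,1,1,1]
}}

```text
clock: 3.42
eef_pos: [0.4722, -0.0053, 0.0364]
ee_rot: [0.646, 0.763, -0.002, -0.002]
ft_force: [-0.1, -0.4, -0.3]
gripper_width: 0.0854
gripper_force: 0.0
```

Request:
{"fn": "play_rows", "kwargs": {
  "travel": [
    [0,0,0],
    [0,0,0],
    [0,0,0],
    [0,0,0],
    [0,0,0]
  ],
  "turn": [
    [0,0,0],
    [0,0,0],
    [0,0,0],
    [0,0,0],
    [0,0,0]
  ],
  "fingers": [-1,-1,-1,-1,-1]
}}

```text
clock: 3.83
eef_pos: [0.4749, -0.0055, 0.0417]
ee_rot: [0.646, 0.763, 0.001, 0.001]
ft_force: [-2.4, -0.7, 6.4]
gripper_width: 0.0353
gripper_force: 39.0
```

Request:
{"fn": "play_rows", "kwargs": {
  "travel": [
    [0,0,0],
    [0,0,0],
    [0,0,0],
    [0,0,0],
    [0,0,0]
  ],
  "turn": [
    [0,0,0],
    [0,0,0],
    [0,0,0],
    [0,0,0],
    [0,0,0]
  ],
  "fingers": [-1,-1,-1,-1,-1]
}}

```text
clock: 4.25
eef_pos: [0.4749, -0.0055, 0.0417]
ee_rot: [0.646, 0.763, 0.001, 0.001]
ft_force: [-1.5, -1.1, 5.5]
gripper_width: 0.0346
gripper_force: 39.0
```

Request:
{"fn": "play_rows", "kwargs": {
  "travel": [
    [0,0,-15],
    [0,0,-20],
    [0,0,-25],
    [0,0,-20],
    [-5,17,0]
  ],
  "turn": [
    [0,0,0],
    [0,0,0],
    [0,0,0],
    [0,0,0],
    [0,0,0]
  ],
  "fingers": [-1,-1,-1,-1,-1]
}}

```text
clock: 4.67
eef_pos: [0.4922, -0.0073, 0.125]
ee_rot: [0.646, 0.763, 0.002, 0.002]
ft_force: [2.1, -0.0, -1.0]
gripper_width: 0.035
gripper_force: 40.2
```

Request:
{"fn": "play_rows", "kwargs": {
  "travel": [
    [-10,34,0],
    [-10,34,0],
    [-10,34,0],
    [-8,27,0],
    [-7,24,0]
  ],
  "turn": [
    [0,0,0],
    [0,0,0],
    [0,0,0],
    [0,0,0],
    [0,0,0]
  ],
  "fingers": [-1,-1,-1,-1,-1]
}}

```text
clock: 5.08
eef_pos: [0.6517, -0.0272, 0.1207]
ee_rot: [0.646, 0.763, 0.0, 0.0]
ft_force: [0.0, 0.6, -1.5]
gripper_width: 0.0351
gripper_force: 40.2
```

Request:
{"fn": "play_rows", "kwargs": {
  "travel": [
    [0,0,0],
    [0,0,0],
    [0,0,0],
    [0,0,0]
  ],
  "turn": [
    [0,0,0],
    [0,0,0],
    [0,0,0],
    [0,0,0]
  ],
  "fingers": [-1,-1,-1,-1]
}}

```text
clock: 5.42
eef_pos: [0.6491, -0.0266, 0.1207]
ee_rot: [0.646, 0.763, 0.0, -0.0]
ft_force: [-0.0, -0.0, -1.4]
gripper_width: 0.0346
gripper_force: 40.5
```

```bash
python3 go.py 651 -27 47; python3 - <<'E'
from h import *
for n in ('scene','side'):
    p=read_camera(n); w=cloud(p); cv2.imwrite(f'pics/s1{n}.png',p['pixels'][150:350,150:450])
    for l in ('holder_small','round_small','holder_large'):
        for d in cut_out(p,l)[:1]:
            q=w[d['pixels']]; q=q[~np.isnan(q[:,0])]
            print(n,l,d['score'],d['centre'],'zrange',np.percentile(q[:,2],[2,98]),np.median(q,0))
E
```

```text
t 5.4167 pos [649.1 -26.6 120.7] yaw 9.5 w 0.0346 f 40.5 ft [-0.  -0.  -1.4]
tool delta after turning [-0.7  1.8 73.7] turn [-0.     -0.0001  0.0004]
scene round_small 0.96 [263.2, 250.6] zrange [0.08064721 0.15090456] [ 0.65975085 -0.01736159  0.10647968]
scene holder_large 0.88 [315.6, 287.3] zrange [0.00549404 0.02767361] [0.62158498 0.06659515 0.02013924]
side round_small 0.89 [248.8, 199.4] zrange [0.08204084 0.15002419] [ 0.64431222 -0.01466321  0.12366726]
side holder_large 0.6 [244.7, 257.3] zrange [0.00330876 0.02609958] [0.63868502 0.06385963 0.01836307]
```

Request:
{"fn": "play_rows", "kwargs": {
  "travel": [
    [-0.5,2,20],
    [0,0,20],
    [0,0,15],
    [0,0,10],
    [0,0,8]
  ],
  "turn": [
    [0,0,0],
    [0,0,0],
    [0,0,0],
    [0,0,0],
    [0,0,0]
  ],
  "fingers": [-1,-1,-1,-1,-1]
}}

```text
clock: 6.23
eef_pos: [0.6513, -0.0269, 0.0464]
ee_rot: [0.646, 0.763, -0.0, -0.001]
ft_force: [-27.4, -3.0, 54.4]
gripper_width: 0.0351
gripper_force: 45.5
```

Request:
{"fn": "play_rows", "kwargs": {
  "travel": [
    [0,0,0],
    [0,0,0],
    [0,0,0]
  ],
  "turn": [
    [0,0,0],
    [0,0,0],
    [0,0,0]
  ],
  "fingers": [-1,-1,-1]
}}

```text
clock: 6.48
eef_pos: [0.6524, -0.0269, 0.0479]
ee_rot: [0.646, 0.763, 0.0, 0.0]
ft_force: [0.6, 0.0, -2.0]
gripper_width: 0.0351
gripper_force: 40.1
```

Request:
{"fn": "play_rows", "kwargs": {
  "travel": [
    [0,0,0],
    [0,0,0],
    [0,0,0],
    [0,0,0],
    [0,0,0]
  ],
  "turn": [
    [0,0,0],
    [0,0,0],
    [0,0,0],
    [0,0,0],
    [0,0,0]
  ],
  "fingers": [1,1,1,1,1]
}}

```text
clock: 6.9
eef_pos: [0.652, -0.0269, 0.0475]
ee_rot: [0.646, 0.763, 0.0, 0.0]
ft_force: [0.3, -0.3, -0.4]
gripper_width: 0.0861
gripper_force: 0.0
```

Request:
{"fn": "play_rows", "kwargs": {
  "travel": [
    [0,0,-20],
    [0,0,-35],
    [0,0,-35],
    [0,0,-30],
    [0,0,0]
  ],
  "turn": [
    [0,0,0],
    [0,0,0],
    [0,0,0],
    [0,0,0],
    [0,0,0]
  ],
  "fingers": [1,1,1,1,1]
}}

```text
clock: 7.32
eef_pos: [0.655, -0.0269, 0.1749]
ee_rot: [0.646, 0.763, 0.003, 0.004]
ft_force: [0.6, -0.1, 0.9]
gripper_width: 0.0853
gripper_force: 0.0
```

```bash
python3 go.py 433 168 168; python3 - <<'E'
from h import *
for n in ('scene','side'):
    p=read_camera(n); w=cloud(p); cv2.imwrite(f'pics/s2{n}.png',cv2.resize(p['pixels'][150:350,150:450],None,fx=2,fy=2))
    z=w[...,2]
    # lid points near expected spots
    for l,c,h in (('small',(651,-27),.075),('medium',(433,168),.085),('large',(447.5,-159),.1)):
        m=(np.hypot(w[...,0]*1000-c[0],w[...,1]*1000-c[1])<45)&(abs(z-h)<.006)
        if m.sum()>5: print(n,l,m.sum(),np.round(circ(w[m]),1),z[m].mean())
E
```

```text
t 7.3167 pos [655.  -26.9 174.9] yaw 9.5 w 0.0853 f 0.0 ft [ 0.6 -0.1  0.9]
tool delta after turning [ 228.9 -186.8    6.9] turn [0.0104 0.0016 0.    ]
scene small 234 [653.  -30.   39.5] 0.07528712553836411
scene medium 308 [434.5 166.2  54.2] 0.08507616513382674
scene large 103 [ 455.2 -171.1   54.6] 0.1005656668054728
side small 175 [650.5 -26.9  37.6] 0.07363088613869077
side medium 559 [431.2 167.6  51.1] 0.08393845858230008
side large 419 [ 444.3 -157.5   66.4] 0.09863088239337871
```

round_small stands in its holder, with its lid at 75 mm and centred. round_medium is next, at (433,167).

Request:
{"fn": "play_rows", "kwargs": {
  "travel": [
    [22,-18,0],
    [25,-20,0],
    [25,-20,0],
    [25,-20,0],
    [25,-20,0]
  ],
  "turn": [
    [0,0,0],
    [0,0,0],
    [0,0,0],
    [0,0,0],
    [0,0,0]
  ],
  "fingers": [1,1,1,1,1]
}}

```text
clock: 7.83
eef_pos: [0.533, 0.0779, 0.1658]
ee_rot: [0.646, 0.763, -0.001, -0.001]
ft_force: [0.3, 1.3, 0.5]
gripper_width: 0.0853
gripper_force: 0.0
```

Request:
{"fn": "play_rows", "kwargs": {
  "travel": [
    [25,-20,0],
    [25,-20,0],
    [25,-20,0],
    [20,-18,0],
    [10,-8,0]
  ],
  "turn": [
    [0,0,0],
    [0,0,0],
    [0,0,0],
    [0,0,0],
    [0,0,0]
  ],
  "fingers": [1,1,1,1,1]
}}

```text
clock: 8.25
eef_pos: [0.4297, 0.1685, 0.1662]
ee_rot: [0.645, 0.764, -0.001, -0.001]
ft_force: [-0.3, 0.7, -0.0]
gripper_width: 0.0855
gripper_force: 0.0
```

Request:
{"fn": "play_rows", "kwargs": {
  "travel": [
    [0,0,0],
    [0,0,0],
    [0,0,0]
  ],
  "turn": [
    [0,0,0],
    [0,0,0],
    [0,0,0]
  ],
  "fingers": [1,1,1]
}}

```text
clock: 8.5
eef_pos: [0.4335, 0.1655, 0.1669]
ee_rot: [0.647, 0.763, -0.0, -0.0]
ft_force: [0.0, 0.6, 0.1]
gripper_width: 0.0854
gripper_force: 0.0
```

```bash
python3 go.py 433 167 42
```

```text
t 8.5 pos [433.5 165.5 166.9] yaw 9.4 w 0.0854 f 0.0 ft [0.  0.6 0.1]
tool delta after turning [  1.6  -0.3 124.9] turn [-0.0004  0.0004 -0.0012]
```

Request:
{"fn": "play_rows", "kwargs": {
  "travel": [
    [1.5,0,30],
    [0,0,35],
    [0,0,30],
    [0,0,20],
    [0,0,10]
  ],
  "turn": [
    [0,0,0],
    [0,0,0],
    [0,0,0],
    [0,0,0],
    [0,0,0]
  ],
  "fingers": [1,1,1,1,1]
}}

```text
clock: 8.92
eef_pos: [0.4318, 0.1662, 0.0393]
ee_rot: [0.647, 0.763, -0.002, -0.001]
ft_force: [-1.6, -0.5, -0.1]
gripper_width: 0.0857
gripper_force: 0.0
```

Request:
{"fn": "play_rows", "kwargs": {
  "travel": [
    [0,0,0],
    [0,0,0],
    [0,0,0],
    [0,0,0],
    [0,0,0]
  ],
  "turn": [
    [0,0,0],
    [0,0,0],
    [0,0,0],
    [0,0,0],
    [0,0,0]
  ],
  "fingers": [1,1,-1,-1,-1]
}}

```text
clock: 9.33
eef_pos: [0.4334, 0.1683, 0.0435]
ee_rot: [0.646, 0.763, 0.001, 0.001]
ft_force: [-4.7, -1.5, 4.9]
gripper_width: 0.052
gripper_force: 2.1
```

Request:
{"fn": "play_rows", "kwargs": {
  "travel": [
    [0,0,0],
    [0,0,0],
    [0,0,0],
    [0,0,0],
    [0,0,0]
  ],
  "turn": [
    [0,0,0],
    [0,0,0],
    [0,0,0],
    [0,0,0],
    [0,0,0]
  ],
  "fingers": [-1,-1,-1,-1,-1]
}}

```text
clock: 9.75
eef_pos: [0.4333, 0.1683, 0.0435]
ee_rot: [0.646, 0.763, 0.001, 0.001]
ft_force: [-1.4, -0.2, 6.9]
gripper_width: 0.049
gripper_force: 40.3
```

Request:
{"fn": "play_rows", "kwargs": {
  "travel": [
    [0,0,-15],
    [0,0,-25],
    [0,0,-30],
    [0,0,-30],
    [0,0,-10]
  ],
  "turn": [
    [0,0,0],
    [0,0,0],
    [0,0,0],
    [0,0,0],
    [0,0,0]
  ],
  "fingers": [-1,-1,-1,-1,-1]
}}

```text
clock: 10.17
eef_pos: [0.4343, 0.1689, 0.1569]
ee_rot: [0.646, 0.763, 0.003, 0.001]
ft_force: [1.2, -0.3, -0.9]
gripper_width: 0.0492
gripper_force: 42.0
```

Request:
{"fn": "play_rows", "kwargs": {
  "travel": [
    [-14,8,0],
    [-25,14,0],
    [-28,15,0],
    [-28,15,0],
    [-28,15,0]
  ],
  "turn": [
    [0,0,0],
    [0,0,0],
    [0,0,0],
    [0,0,0],
    [0,0,0]
  ],
  "fingers": [-1,-1,-1,-1,-1]
}}

```text
clock: 10.58
eef_pos: [0.5195, 0.0565, 0.1522]
ee_rot: [0.646, 0.763, -0.0, 0.0]
ft_force: [0.3, 0.4, -2.4]
gripper_width: 0.0489
gripper_force: 42.0
```

Request:
{"fn": "play_rows", "kwargs": {
  "travel": [
    [-28,15,0],
    [-28,16,0],
    [-28,16,0],
    [-28,16,0],
    [-28,16,0]
  ],
  "turn": [
    [0,0,0],
    [0,0,0],
    [0,0,0],
    [0,0,0],
    [0,0,0]
  ],
  "fingers": [-1,-1,-1,-1,-1]
}}

```text
clock: 11.0
eef_pos: [0.6206, -0.0686, 0.1519]
ee_rot: [0.646, 0.763, -0.0, -0.0]
ft_force: [-0.2, 0.1, -1.2]
gripper_width: 0.0489
gripper_force: 42.0
```

Request:
{"fn": "play_rows", "kwargs": {
  "travel": [
    [-28,16,0],
    [-20,12,0],
    [-16,9,0],
    [0,0,0],
    [0,0,0]
  ],
  "turn": [
    [0,0,0],
    [0,0,0],
    [0,0,0],
    [0,0,0],
    [0,0,0]
  ],
  "fingers": [-1,-1,-1,-1,-1]
}}

```text
clock: 11.42
eef_pos: [0.6669, -0.125, 0.1513]
ee_rot: [0.647, 0.763, -0.0, -0.0]
ft_force: [0.3, 1.0, -1.5]
gripper_width: 0.0492
gripper_force: 42.2
```

```bash
python3 go.py 668 -125 50; python3 - <<'E'
from h import *
for n in ('scene','side'):
    p=read_camera(n); w=cloud(p); cv2.imwrite(f'pics/s3{n}.png',p['pixels'])
    for l in ('round_medium','holder_medium'):
        for d in cut_out(p,l)[:4]:
            q=w[d['pixels']]; q=q[~np.isnan(q[:,0])]
            print(n,l,round(d['score'],2),np.round(d['centre']),'z',np.percentile(q[:,2],[1,99]).round(4),np.median(q,0).round(3))
E
```

```text
t 11.4167 pos [ 666.9 -125.   151.3] yaw 9.4 w 0.0492 f 42.2 ft [ 0.3  1.  -1.5]
tool delta after turning [ -0.2   1.1 101.3] turn [-0.0013 -0.0002 -0.0013]
scene round_medium 0.88 [349. 223.] z [0.0027 0.0881] [0.441 0.082 0.055]
scene round_medium 0.77 [407. 212.] z [0.0004 0.0873] [0.356 0.187 0.053]
scene round_medium 0.56 [204. 228.] z [0.112  0.1952] [ 0.682 -0.11   0.146]
scene round_medium 0.44 [262. 275.] z [0.0179 0.0779] [ 0.665 -0.024  0.056]
scene holder_medium 0.74 [212. 278.] z [0.0068 0.0278] [ 0.667 -0.128  0.02 ]
scene holder_medium 0.35 [242. 213.] z [0.001  0.1031] [ 0.47  -0.15   0.065]
side round_medium 0.92 [358. 269.] z [-0.0007  0.086 ] [0.42  0.096 0.062]
side round_medium 0.78 [250. 156.] z [1.000e-04 1.945e-01] [ 0.66  -0.105  0.162]
side round_medium 0.65 [401. 318.] z [0.003 0.086] [0.338 0.203 0.067]
side holder_medium 0.59 [258. 199.] z [0.0034 0.0258] [ 0.658 -0.143  0.017]
```

Request:
{"fn": "play_rows", "kwargs": {
  "travel": [
    [0,1,20],
    [0,0,30],
    [0,0,25],
    [0,0,12],
    [0,0,6]
  ],
  "turn": [
    [0,0,0],
    [0,0,0],
    [0,0,0],
    [0,0,0],
    [0,0,0]
  ],
  "fingers": [-1,-1,-1,-1,-1]
}}

```text
clock: 12.13
eef_pos: [0.6668, -0.1234, 0.0573]
ee_rot: [0.646, 0.763, -0.001, -0.001]
ft_force: [-0.8, 0.3, -2.1]
gripper_width: 0.0495
gripper_force: 42.1
```

Request:
{"fn": "play_rows", "kwargs": {
  "travel": [
    [0,0,3],
    [0,0,2],
    [0,0,2],
    [0,0,1],
    [0,0,0]
  ],
  "turn": [
    [0,0,0],
    [0,0,0],
    [0,0,0],
    [0,0,0],
    [0,0,0]
  ],
  "fingers": [-1,-1,-1,-1,-1]
}}

```text
clock: 12.55
eef_pos: [0.6685, -0.1241, 0.0521]
ee_rot: [0.646, 0.763, 0.0, 0.0]
ft_force: [0.2, 0.0, -2.1]
gripper_width: 0.0492
gripper_force: 42.1
```

Request:
{"fn": "play_rows", "kwargs": {
  "travel": [
    [0,0,1],
    [0,0,1],
    [0,0,0],
    [0,0,0]
  ],
  "turn": [
    [0,0,0],
    [0,0,0],
    [0,0,0],
    [0,0,0]
  ],
  "fingers": [-1,-1,-1,-1]
}}

```text
clock: 12.88
eef_pos: [0.6681, -0.1241, 0.0494]
ee_rot: [0.646, 0.763, 0.0, 0.0]
ft_force: [-0.4, 0.3, -1.7]
gripper_width: 0.0487
gripper_force: 42.1
```

Request:
{"fn": "play_rows", "kwargs": {
  "travel": [
    [0,0,0],
    [0,0,0],
    [0,0,0],
    [0,0,0],
    [0,0,0]
  ],
  "turn": [
    [0,0,0],
    [0,0,0],
    [0,0,0],
    [0,0,0],
    [0,0,0]
  ],
  "fingers": [1,1,1,1,1]
}}

```text
clock: 13.3
eef_pos: [0.6682, -0.1241, 0.0495]
ee_rot: [0.646, 0.763, 0.0, 0.0]
ft_force: [-0.1, 0.5, -0.4]
gripper_width: 0.0857
gripper_force: 0.0
```

Request:
{"fn": "play_rows", "kwargs": {
  "travel": [
    [0,0,-20],
    [0,0,-35],
    [0,0,-35],
    [0,0,-30],
    [0,0,0]
  ],
  "turn": [
    [0,0,0],
    [0,0,0],
    [0,0,0],
    [0,0,0],
    [0,0,0]
  ],
  "fingers": [1,1,1,1,1]
}}

```text
clock: 13.72
eef_pos: [0.6712, -0.1246, 0.1772]
ee_rot: [0.646, 0.763, 0.003, 0.004]
ft_force: [1.1, 0.7, 0.6]
gripper_width: 0.0853
gripper_force: 0.0
```

```bash
python3 go.py 447 -159 170; python3 - <<'E'
from h import *
for n in ('scene','side'):
    p=read_camera(n); w=cloud(p); cv2.imwrite(f'pics/s4{n}.png',p['pixels'])
    z=w[...,2]
    for l,c,h in (('small',(651,-27),.075),('medium',(668,-125),.09),('large',(447.5,-159),.1)):
        m=(np.hypot(w[...,0]*1000-c[0],w[...,1]*1000-c[1])<45)&(abs(z-h)<.006)
        if m.sum()>5: print(n,l,m.sum(),np.round(circ(w[m]),1),z[m].mean())
E
```

```text
t 13.7167 pos [ 671.2 -124.6  177.2] yaw 9.5 w 0.0853 f 0.0 ft [1.1 0.7 0.6]
tool delta after turning [   3.1 -226.8    7.2] turn [ 0.0102  0.003  -0.    ]
scene small 233 [653.5 -28.5  39.1] 0.07529497076025064
scene medium 417 [ 668.8 -123.5   54.9] 0.09051296248198425
scene large 398 [ 448.3 -158.2   67.9] 0.1005265008559618
side small 171 [648.3 -27.6  40.1] 0.07383407594105099
side medium 266 [ 664.8 -123.8   52.9] 0.08875508360380348
side large 424 [ 444.4 -157.5   65.9] 0.09880419940635694
```

round_medium is seated with its lid at 90 mm. round_large is next, at (446,-158).

Request:
{"fn": "play_rows", "kwargs": {
  "travel": [
    [3,-20,0],
    [0,-35,0],
    [0,-35,0],
    [0,-35,0],
    [0,-35,0]
  ],
  "turn": [
    [0,0,0],
    [0,0,0],
    [0,0,0],
    [0,0,0],
    [0,0,0]
  ],
  "fingers": [1,1,1,1,1]
}}

```text
clock: 14.23
eef_pos: [0.5074, -0.1475, 0.1676]
ee_rot: [0.646, 0.763, -0.001, -0.001]
ft_force: [0.0, -1.0, 0.5]
gripper_width: 0.0856
gripper_force: 0.0
```

Request:
{"fn": "play_rows", "kwargs": {
  "travel": [
    [0,-35,0],
    [0,-29,0],
    [0,0,0],
    [0,0,0],
    [0,0,0]
  ],
  "turn": [
    [0,0,0],
    [0,0,0],
    [0,0,0],
    [0,0,0],
    [0,0,0]
  ],
  "fingers": [1,1,1,1,1]
}}

```text
clock: 14.65
eef_pos: [0.4468, -0.1578, 0.1688]
ee_rot: [0.646, 0.763, -0.0, -0.0]
ft_force: [0.3, 0.7, -0.6]
gripper_width: 0.0854
gripper_force: 0.0
```

```bash
python3 go.py 446.5 -158 48
```

```text
t 14.65 pos [ 446.8 -157.8  168.8] yaw 9.5 w 0.0854 f 0.0 ft [ 0.3  0.7 -0.6]
tool delta after turning [-1.000e-01 -3.000e-01  1.208e+02] turn [-0.0003 -0.0003  0.0004]
```

Request:
{"fn": "play_rows", "kwargs": {
  "travel": [
    [0,0,30],
    [0,0,35],
    [0,0,30],
    [0,0,18],
    [0,0,8]
  ],
  "turn": [
    [0,0,0],
    [0,0,0],
    [0,0,0],
    [0,0,0],
    [0,0,0]
  ],
  "fingers": [1,1,1,1,1]
}}

```text
clock: 15.07
eef_pos: [0.4456, -0.1571, 0.0449]
ee_rot: [0.646, 0.764, -0.001, -0.002]
ft_force: [-0.6, 0.4, -0.5]
gripper_width: 0.0851
gripper_force: 0.0
```

Request:
{"fn": "play_rows", "kwargs": {
  "travel": [
    [0,0,0],
    [0,0,0],
    [0,0,0],
    [0,0,0],
    [0,0,0]
  ],
  "turn": [
    [0,0,0],
    [0,0,0],
    [0,0,0],
    [0,0,0],
    [0,0,0]
  ],
  "fingers": [1,1,-1,-1,-1]
}}

```text
clock: 15.48
eef_pos: [0.4476, -0.1584, 0.0498]
ee_rot: [0.646, 0.763, 0.001, 0.001]
ft_force: [-2.3, -0.1, 6.3]
gripper_width: 0.0631
gripper_force: 43.1
```

Request:
{"fn": "play_rows", "kwargs": {
  "travel": [
    [0,0,0],
    [0,0,0],
    [0,0,0],
    [0,0,0],
    [0,0,0]
  ],
  "turn": [
    [0,0,0],
    [0,0,0],
    [0,0,0],
    [0,0,0],
    [0,0,0]
  ],
  "fingers": [-1,-1,-1,-1,-1]
}}

```text
clock: 15.9
eef_pos: [0.4477, -0.1584, 0.0498]
ee_rot: [0.646, 0.763, 0.001, 0.001]
ft_force: [-1.9, -0.7, 6.0]
gripper_width: 0.0633
gripper_force: 43.1
```

Request:
{"fn": "play_rows", "kwargs": {
  "travel": [
    [0,0,-15],
    [0,0,-25],
    [0,0,-30],
    [0,0,-30],
    [0,0,-10]
  ],
  "turn": [
    [0,0,0],
    [0,0,0],
    [0,0,0],
    [0,0,0],
    [0,0,0]
  ],
  "fingers": [-1,-1,-1,-1,-1]
}}

```text
clock: 16.32
eef_pos: [0.4486, -0.1586, 0.163]
ee_rot: [0.646, 0.763, 0.001, 0.003]
ft_force: [2.1, -0.7, -2.0]
gripper_width: 0.0626
gripper_force: 45.2
```

Request:
{"fn": "play_rows", "kwargs": {
  "travel": [
    [10,12,0],
    [18,20,0],
    [20,23,0],
    [20,23,0],
    [20,23,0]
  ],
  "turn": [
    [0,0,0],
    [0,0,0],
    [0,0,0],
    [0,0,0],
    [0,0,0]
  ],
  "fingers": [-1,-1,-1,-1,-1]
}}

```text
clock: 16.73
eef_pos: [0.5323, -0.0535, 0.158]
ee_rot: [0.646, 0.763, 0.0, -0.0]
ft_force: [0.5, -0.9, -3.6]
gripper_width: 0.0632
gripper_force: 45.2
```

Request:
{"fn": "play_rows", "kwargs": {
  "travel": [
    [20,23,0],
    [20,23,0],
    [20,23,0],
    [20,23,0],
    [16,18,0]
  ],
  "turn": [
    [0,0,0],
    [0,0,0],
    [0,0,0],
    [0,0,0],
    [0,0,0]
  ],
  "fingers": [-1,-1,-1,-1,-1]
}}

```text
clock: 17.15
eef_pos: [0.6252, 0.0606, 0.1575]
ee_rot: [0.646, 0.764, 0.0, -0.0]
ft_force: [0.4, -0.3, -3.2]
gripper_width: 0.0627
gripper_force: 45.2
```

Request:
{"fn": "play_rows", "kwargs": {
  "travel": [
    [12,13,0],
    [0,0,0],
    [0,0,0],
    [0,0,0]
  ],
  "turn": [
    [0,0,0],
    [0,0,0],
    [0,0,0],
    [0,0,0]
  ],
  "fingers": [-1,-1,-1,-1]
}}

```text
clock: 17.48
eef_pos: [0.6348, 0.0713, 0.1577]
ee_rot: [0.646, 0.763, -0.001, -0.0]
ft_force: [-0.8, 0.2, -3.0]
gripper_width: 0.0632
gripper_force: 45.5
```

```bash
python3 go.py 635.5 71.5 56
```

```text
t 17.4833 pos [634.8  71.3 157.7] yaw 9.5 w 0.0632 f 45.5 ft [-0.8  0.2 -3. ]
tool delta after turning [1.000e-01 7.000e-01 1.017e+02] turn [-0.001   0.0005 -0.0005]
```

Request:
{"fn": "play_rows", "kwargs": {
  "travel": [
    [0,0.5,20],
    [0,0,30],
    [0,0,25],
    [0,0,12],
    [0,0,6]
  ],
  "turn": [
    [0,0,0],
    [0,0,0],
    [0,0,0],
    [0,0,0],
    [0,0,0]
  ],
  "fingers": [-1,-1,-1,-1,-1]
}}

```text
clock: 17.9
eef_pos: [0.6342, 0.071, 0.0633]
ee_rot: [0.646, 0.763, -0.001, -0.001]
ft_force: [-0.2, 1.1, -3.2]
gripper_width: 0.0632
gripper_force: 45.5
```

Request:
{"fn": "play_rows", "kwargs": {
  "travel": [
    [0,0,3],
    [0,0,3],
    [0,0,2],
    [0,0,1],
    [0,0,0]
  ],
  "turn": [
    [0,0,0],
    [0,0,0],
    [0,0,0],
    [0,0,0],
    [0,0,0]
  ],
  "fingers": [-1,-1,-1,-1,-1]
}}

```text
clock: 18.32
eef_pos: [0.6361, 0.0723, 0.057]
ee_rot: [0.646, 0.763, 0.0, 0.0]
ft_force: [0.3, -0.7, -2.7]
gripper_width: 0.063
gripper_force: 45.5
```

Request:
{"fn": "play_rows", "kwargs": {
  "travel": [
    [0,0,1],
    [0,0,1],
    [0,0,0],
    [0,0,0]
  ],
  "turn": [
    [0,0,0],
    [0,0,0],
    [0,0,0],
    [0,0,0]
  ],
  "fingers": [-1,-1,-1,-1]
}}

```text
clock: 18.65
eef_pos: [0.6361, 0.0724, 0.055]
ee_rot: [0.646, 0.763, 0.0, 0.0]
ft_force: [-1.9, 0.8, 2.6]
gripper_width: 0.063
gripper_force: 45.6
```

Request:
{"fn": "play_rows", "kwargs": {
  "travel": [
    [0,0,0],
    [0,0,0],
    [0,0,0],
    [0,0,0],
    [0,0,0]
  ],
  "turn": [
    [0,0,0],
    [0,0,0],
    [0,0,0],
    [0,0,0],
    [0,0,0]
  ],
  "fingers": [1,1,1,1,1]
}}

```text
clock: 19.07
eef_pos: [0.6358, 0.0723, 0.0543]
ee_rot: [0.646, 0.763, 0.0, 0.0]
ft_force: [0.0, -0.1, 0.2]
gripper_width: 0.0856
gripper_force: 0.0
```

Request:
{"fn": "play_rows", "kwargs": {
  "travel": [
    [0,0,-20],
    [0,0,-35],
    [0,0,-35],
    [0,0,-35],
    [0,0,-20]
  ],
  "turn": [
    [0,0,0],
    [0,0,0],
    [0,0,0],
    [0,0,0],
    [0,0,0]
  ],
  "fingers": [1,1,1,1,1]
}}

```text
clock: 19.48
eef_pos: [0.6369, 0.0725, 0.2039]
ee_rot: [0.646, 0.763, 0.002, 0.002]
ft_force: [1.2, 0.1, 0.3]
gripper_width: 0.0854
gripper_force: 0.0
```

Request:
{"fn": "play_rows", "kwargs": {
  "travel": [
    [0,0,0],
    [0,0,0],
    [0,0,0]
  ],
  "turn": [
    [0,0,0],
    [0,0,0],
    [0,0,0]
  ],
  "fingers": [1,1,1]
}}

```text
clock: 19.73
eef_pos: [0.6352, 0.0722, 0.1983]
ee_rot: [0.646, 0.763, -0.0, -0.0]
ft_force: [-0.4, 0.1, -0.2]
gripper_width: 0.0853
gripper_force: 0.0
```

```bash
python3 - <<'E'
from h import *
for n in ('scene','side'):
    p=read_camera(n); w=cloud(p); cv2.imwrite(f'pics/s5{n}.png',p['pixels'])
    z=w[...,2]
    for l,c,h in (('small',(651,-27),.075),('medium',(668,-125),.09),('large',(635,71.5),.105)):
        m=(np.hypot(w[...,0]*1000-c[0],w[...,1]*1000-c[1])<45)&(abs(z-h)<.006)
        if m.sum()>5: print(n,l,m.sum(),np.round(circ(w[m]),1),z[m].mean())
E
```

```text
scene small 238 [653.1 -27.1  38.7] 0.07535757622792189
scene medium 416 [ 668.6 -125.    54.2] 0.09060452357855518
scene large 694 [638.5  69.8  68.8] 0.10554422045844454
side small 176 [651.  -26.3  37.3] 0.07367894804532325
side medium 206 [ 667.7 -125.2   53.3] 0.08881721760177189
side large 660 [635.9  72.5  67. ] 0.10403289202970517
```

View pics/s5scene.png

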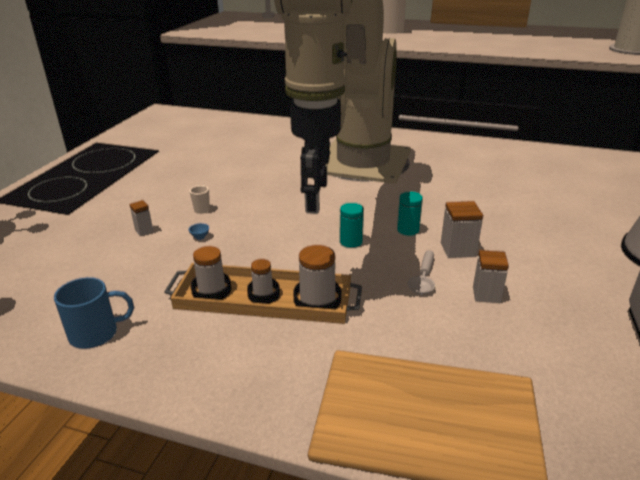

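The three canisters stand in their holders at (208,272), (262,280) and (317,277). The squares and turquoise ones haven't moved, but the spoon at (427,272) looks different, so I check when that changed.

```bash
python3 - <<'E'
import cv2,numpy as np
b=[cv2.imread('pics/%sscene.png'%n)[240:300,400:450] if n else cv2.imread('pics/scene0.png')[240:300,400:450] for n in ('','s3','s4','s5')]
c=[cv2.imread('pics/%s'%n)[320:380,250:350] for n in ('side0.png','s3side.png','s4side.png','s5side.png')]
r=lambda l:cv2.resize(np.hstack(l),(800,240 if l is b else 160),interpolation=cv2.INTER_CUBIC)
s2=cv2.imread('pics/s2scene.png')[180:300,500:600]
cv2.imwrite('pics/sp.png',np.vstack([r(b),r(c),cv2.copyMakeBorder(s2,0,0,0,700,cv2.BORDER_CONSTANT)]))
E
```

```text
(no output)
```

View pics/sp.png

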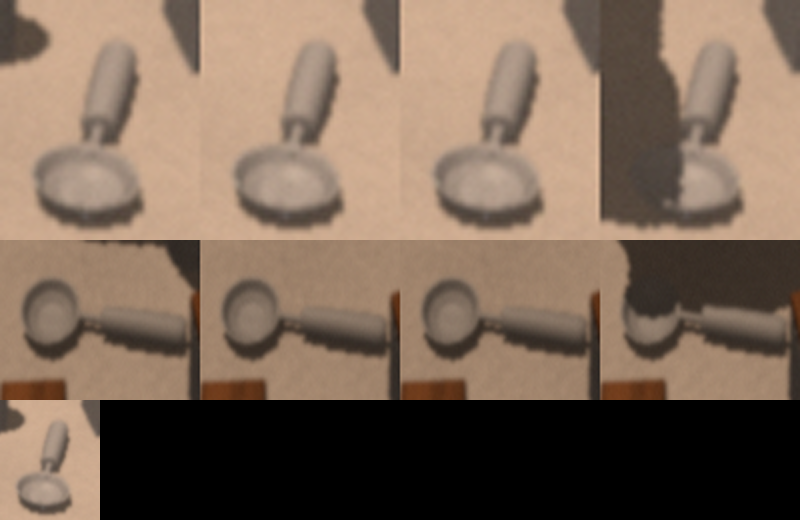

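The spoon hasn't moved: its bowl is just in the arm's shadow in the last picture. All is in place, so I hand in.

```bash
python3 -c "
from rig import *
print(finish_job())"
```

```text
the job is handed in; nothing more can be done
None
```

The three round canisters stand upright in the holders of their own size, the square and turquoise ones were left where they were, and the job is handed in at about 20 s on the robot's clock.

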